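Snap the pointer knob back on the board preheater

TASK

The right-hand control of the board preheater has lost its pointer knob, which lies on the bench. Put the knob on the bare D-shaft, feel for the flat, push it fully home until it snaps, and then turn it anticlockwise to off, so that it points at its off mark, and let go. Be gentle, the shaft is delicate: nothing may press on the preheater with more than 32 N; leave the other things on the bench where they are.

Things in the scene. Friction and masses are not known exactly. Their poses are not given: they have to be found in the camera images.
- knob: The loose black plastic pointer knob, 35 g, 42 mm tall, standing on its skirt, bore down. Origin: centre of its underside; z up, x to its pointer. Octagonal skirt 41 mm across flats, height 0 to 18 mm. D-bore in the underside, on the axis, 16 mm deep, 16.7 mm across, its flat 1.85 mm from the axis on the +x side, so knob x and the shaft's flat must face the same way, within about 0.11 rad.
- wing (a point): Centre of the top of the knob's straight grip wing, on the knob's axis, 42 mm above its underside. The wing rises from the skirt (18 mm) to 42 mm, runs along the knob's x from -17 mm to the round nose at +24 mm, and is 14 mm thick along its y: grasp it from above across y.
- nose (a point): Tip of the wing's rounded pointer nose, at the top, 24 mm from the knob's axis to its +x; a white line on top runs to it.
- seat (a point): Foot of the bare D-shaft: point on its axis at deck level, 60 mm above the bench, fixed to the preheater. z up; x to the off mark. Knob fully home: its origin lies here, skirt on the deck. Knob off: its x parallel to this x. A sprung barb on the shaft stops a sliding knob about 8 mm above this point; 9 to 16 N of push takes it over, it snaps at about 5 mm, then goes down easily.
- shaft_top (a point): Middle of the shaft's top end, 14 mm above the deck (fixed to the preheater, does not turn). Steel shaft 15 mm in diameter, flat 1 mm from the axis, top edge chamfered 0.4 mm. The flat's direction is not measured, see or feel it: at the start 0.45 to 2.2 rad clockwise (from above) of seat x. A knob that does not match rests on the top, underside 12 to 14 mm over the deck.
- off_mark (a point): White off dash on the deck, 27 mm from the shaft's axis. The shaft is a stiff rotary control (0.035 N m): flat towards this mark = off, a hard stop; it turns clockwise from there up to 4.6 rad, and anticlockwise back. A fitted knob turns it with about 0.11 rad of play either way, so stop turning when the pointer meets the mark: forcing it on against the stop breaks the shaft.
- preheater: The fixed board preheater: a grey metal box 200 mm (x) by 240 mm (y) by 60 mm high, origin at the centre of its underside, its control strip to -x (the robot) and an 8 mm high ribbed steel heating plate on its +x part. The bare shaft stands at (-62, -55) mm from its origin; an equal pointer knob is already fitted, at off, at (-62, +55) mm.
- round_knob: A plain black round knob from other equipment, 48 mm wide, 22 mm tall, no wing. Origin: centre of its underside. Leave alone.
- tape: A brown roll of tape, 72 mm wide, 24 mm tall, lying flat. Origin: centre of its underside. Leave alone.
- jig: A heavy brass-coloured board holder, 120 x 180 x 24 mm, at the back. Origin: centre of its underside. Leave alone.
- flux: An amber jar, 48 mm wide, 50 mm tall, at the left. Origin: centre of its underside. Leave alone.
- driver: A screwdriver 170 mm long lying at the back. Origin: on the bench below its middle. Leave alone.
- tray: A white divided parts tray, 90 x 130 x 22 mm, at the left. Origin: centre of its underside. Leave alone.
Not all that is in view belongs to the job. Leave any brown look-alike of the knob alone.

How it is judged:
On the way, in this order (a step that is already met when the one before it is completed fails the run):
1. the knob is snapped fully home on the shaft (z of knob in the frame of seat below 0.003 m and horizontal distance between knob and seat below 0.003 m and angle between knob's own z axis and vertical below 0.1 rad), for 0.2 s.
2. the knob points at the off mark (angle between the x axis of knob and the x axis of seat, either way round below 0.26 rad and z of knob in the frame of seat below 0.003 m), for 0.2 s.
At the end, for the whole second after the job is handed in: The knob sits fully home on the shaft (underside within 3 mm of the deck, within 3 mm of the shaft's axis, upright within 0.1 rad), points at the off mark within 0.26 rad, is let go and at rest (all of step 2 and horizontal distance between knob and seat below 0.003 m and angle between knob's own z axis and vertical below 0.1 rad and linear speed of knob below 0.02 m/s); the robot touches nothing.
It fails at once if anything presses on the preheater or its shaft with more than 32 N (contact force between anything else and preheater above 32 N).
It fails at once if another thing on the bench is moved by more than 30 mm (distance of any of round_knob, tape, jig, flux, driver, tray from where it was at the start of the episode above 0.03 m).
It also fails if it takes over 72 s, if anything falls off the work surface, if the arm or the gripper's body presses on something with over 40 N, if the wrist force passes 120 N, or if a joint passes its speed limit or range.

ROBOT

A 6-joint arm with a two-finger parallel gripper is mounted at the origin on the work surface. World frame = base frame: x ahead of the robot, y to its left, z up, the work surface at z = 0. Lengths are in m, angles in rad, forces in N, time in s.
With the tool pointing down it reaches from about 0.375 to 0.825 m from the base axis. Payload 5.5 kg.
Tool frame: the origin (TCP) lies where the fingers leave the gripper's body, on its centre line; the fingertips stand 73 mm ahead of it and the grasp point (between the pads) lies 54 mm ahead of it; z points along the fingers, y is the line along which they close (so a half turn about z gives the same grasp; the last joint's range is limited). The gripper opens to 85 mm and grips with 20 to 120 N. Pads are 22 mm wide; open, the fingers measure 114 mm over their backs; the gripper's body (76 mm by 85 mm) begins 54 mm behind the grasp point. The pads swing forward as they close: fully open they stand 13 mm farther back than shut.
Start: joints at [1.116, 0.314, -0.047, 1.21, 0, 1.571], TCP at [0.264, 0.539, 0.304] pointing down, gripper open.
Joint ranges: [-2.67, 2.67], [-0.69, 1.73], [-1.03, 1.25], [-2.08, 2.16], [-1.42, 1.45], [-3.14, 3.14]. Speed limits (rad/s): [2.39, 2.39, 3.01, 3.14, 3.14, 3.14].

INTERFACE

Orientations are given as a unit quaternion [x, y, z, w].
In Python, from bench import r, eyes, nets gives the robot as it stands. The module is installed in compiled form; this text tells all that it offers.
- The arm moves only by the tool send_rows, never from a script. Its argument "rows" is one flat list of numbers, 5 for each row, row after row: the opening, from 0 (shut) to 1 (fully open), then the shift along the tool's x, y, z in parts of the range, where 1.0 means 80 cm, then the turn about the tool's z in fractions of the full range, 1 being pi rad. In form: [claw, tx, ty, tz, spin, claw, tx, ty, tz, spin, ...]. A call has 1 to 20 rows; each row is the pose to reach, as a shift and turn from the pose commanded when the call began, along the tool's axes at that moment; what a row does not reach only later rows make up. A row lasts 1/8 s, in which the tool goes at most 62.5 mm and 10.7 degrees, less where a joint would pass 70% of its speed; a pose out of reach is approached as far as the arm can. A shift or turn number past 1, either way, is cut back to 1. A call with a gripper value outside its range is refused whole. The fingers move at their own pace and stop on an object; the grip force is fixed at half the most. Time passes only in rows, so rows that repeat a pose let the fingers close. It gives the time, the measured TCP pose, the force, the opening and the grip force at its end, in the units of the state.
- r.sense(): the state, without advancing time (a new reading comes with each control period).
- eyes.capture(name): name is "scene" or "top" or "wrist"; returns a dict with "img" (420x560x3 uint8, red, green, blue), "fx", "fy", "cx", "cy" (pixels), "k1" (the pictures are not rectified: a ray, as slopes to the right and down, at radius r is drawn at 1 + k1 r^2 times it, then the intrinsics apply), "rvec" (rotation vector, rad) and "tvec" (3), from world to camera coordinates, as OpenCV has them; the wrist camera has in their place "mount" (4x4, takes a point from camera to tool coordinates, whose origin is the TCP and whose axes are the flange's). Camera axes: x right, y down, z forward; pixel columns grow to the right and rows downward; lengths in m; the calibration is good to about 2 mm. A picture is of the moment at which its call begins: read the wrist's pose just before it. There is no depth.
- r.job_done(): hands the job in; it is judged then, once.
Trained networks look in a picture, given as the dict that the camera call returned (one of the last four; its "shot" number tells which), for a name from the list of things; names that differ only in an ending like _2 or _b are one class to them, and where a whole thing is asked for, a point or a joint stands for the part that bears it (a point fixed in the world has none). Each returns a list of dicts, best first, with "p" (0 to 1); they miss things now and then, are a little off and sometimes report something else, mostly with a low value. They report only what shows in the picture. A call takes as long as a camera call. They do not tell look-alikes from the thing itself.
- nets.look_for(thing, picture): "box" ([centre column, centre row, width, height] in pixels, round what is visible of it).
- nets.regions_of(thing, picture): "region" (420x560 bool, what is visible of it) and "box" ([centre column, centre row, width, height] in pixels, round what is visible of it).
- nets.tip_of(thing, picture): "xy" ([column, row] in pixels: a listed point, or the origin of a listed thing).
The state is a dict: "time_s": time; "joint_pos": joint angles; "joint_vel": joint speeds; "joint_torque": joint torques, N m; "tcp_pos": TCP position; "tool_rot": TCP orientation; "ft_force": force on the tool from outside, world axes, zero at the start; "ft_torque": the same for the moment, N m; "grip_width": finger opening in m; "grasp_force": force on a finger pad.
Only numpy, scipy, OpenCV 4.12 (cv2) and the standard library are available. Lean on these libraries where they do the work, as an engineer would, in place of code of your own. Each camera call takes 0.05 s, during which the arm holds its last target. There are 200 camera calls.

## Working session

There is one attempt and no reset: what is moved stays moved. The work goes in short steps, Python scripts to look and compute and a tool call to move; the robot and the scene stay as the last step left them, time stands still between calls to the robot, and variables do not carry over. Pictures are saved under pics/ and viewed, at most 10 in all, crops included, and the job is handed in when it is done.

Besides the shell and the picture viewer there is one more tool, called after "Emit:" as name(argument=value, ...), one argument or row to a line, values as JSON. send_rows: Moves the arm, as the interface text tells. Its arguments: {"type":"object","properties":{"rows":{"type":"array"}},"required":["rows"]}

```bash
mkdir -p pics; cat > h.py <<'E'
import numpy as np, cv2
from scipy.spatial.transform import Rotation as R
from bench import r, eyes, nets
def K(c): return np.array([[c['fx'],0,c['cx']],[0,c['fy'],c['cy']],[0,0,1.]])
def cap(name):
    s=r.sense(); c=eyes.capture(name)
    if 'mount' in c:
        T=np.eye(4); T[:3,:3]=R.from_quat(s['tool_rot']).as_matrix(); T[:3,3]=s['tcp_pos']
        W=T@np.array(c['mount']); c['o']=W[:3,3]; c['Rwc']=W[:3,:3]
    else:
        Rm=cv2.Rodrigues(np.array(c['rvec'],float))[0]; c['Rwc']=Rm.T; c['o']=-Rm.T@np.array(c['tvec']).ravel()
    return c
def ray(c,xy):
    d=(np.array(xy,float)-[c['cx'],c['cy']])/[c['fx'],c['fy']]
    u=d.copy()
    for _ in range(20): u=d/(1+c['k1']*(u@u))
    v=c['Rwc']@np.array([u[0],u[1],1]); return c['o'],v/np.linalg.norm(v)
def atz(c,xy,z):
    o,v=ray(c,xy); return o+v*(z-o[2])/v[2]
def tri(rays):
    A=0;b=0
    for o,v in rays:
        P=np.eye(3)-np.outer(v,v); A=A+P; b=b+P@o
    p=np.linalg.solve(A,b); return p,[np.linalg.norm((np.eye(3)-np.outer(v,v))@(p-o)) for o,v in rays]
def pix(c,p):
    q=c['Rwc'].T@(np.array(p)-c['o']); u=q[:2]/q[2]; u=u*(1+c['k1']*(u@u)); return u*[c['fx'],c['fy']]+[c['cx'],c['cy']]
def save(c,n): cv2.imwrite('pics/'+n,np.ascontiguousarray(c['img'][:,:,::-1]))
E
python3 - <<'E'
from h import *
np.set_printoptions(precision=4,suppress=True)
print({k:v for k,v in r.sense().items()})
C={n:cap(n) for n in('scene','top')}
for n,c in C.items():
    save(c,n+'0.png'); print(n,c['o'],c['fx'])
    for t in('wing','nose','knob','seat','shaft_top','off_mark','preheater'):
        print(n,t,[(np.round(q['xy'],1),round(q['p'],2)) for q in nets.tip_of(t,c)[:3]])
cv2.imwrite('pics/both.png',np.ascontiguousarray(np.hstack([cv2.resize(C[n]['img'],(400,300)) for n in C])[:,:,::-1]))
E
```

```text
{'time_s': 0.0, 'joint_pos': array([ 1.116 ,  0.3142, -0.0481,  1.2102,  0.    ,  1.5708]), 'joint_vel': array([-0.0001, -0.0001, -0.0023, -0.0012,  0.0007,  0.0011]), 'joint_torque': array([ -0.0038, -53.9593,  33.9746,   0.019 ,  -0.0003,   0.    ]), 'tcp_pos': array([0.2634, 0.5386, 0.303 ]), 'tool_rot': array([ 0.2255,  0.9743, -0.0008, -0.0002]), 'ft_force': array([-0.2901, -0.2751, -0.4055]), 'ft_torque': array([-0.0094, -0.0212,  0.025 ]), 'grasp_force': 0.0, 'grip_width': 0.08529601204650084}
scene [ 1.1379 -0.2506  0.7196] 416.4646202289097
scene wing [(array([324.8, 212.8]), 0.87), (array([353.6, 185.5]), 0.76), (array([339.1, 244.9]), 0.76)]
scene nose [(array([351.5, 250. ]), 0.95), (array([333.4, 217.8]), 0.74), (array([143.6, 290.9]), 0.46)]
scene knob [(array([341.8, 255.3]), 0.9), (array([346.9, 199.7]), 0.82), (array([321.6, 225.7]), 0.67)]
scene seat [(array([ 99. , 273.1]), 0.65)]
scene shaft_top [(array([ 97.7, 266.2]), 0.96)]
scene off_mark [(array([102.9, 276.9]), 0.7)]
scene preheater [(array([143.4, 292.1]), 0.95), (array([103.8, 278.2]), 0.46)]
top [0.4513 0.1118 0.8932] 389.0740559449679
top wing [(array([191.4, 203.6]), 0.79), (array([241.6, 188.8]), 0.78), (array([250.1, 148.3]), 0.76)]
top nose [(array([201.2, 206. ]), 0.87), (array([427.5, 205.4]), 0.71), (array([240.8, 175.1]), 0.52)]
top knob [(array([252.4, 153.8]), 0.78), (array([244.8, 189.5]), 0.72), (array([178.4, 160. ]), 0.63)]
top seat [(array([469.7, 229.5]), 0.86)]
top shaft_top [(array([471.5, 231.7]), 0.62)]
top off_mark [(array([462.6, 215.8]), 0.84)]
top preheater [(array([426.3, 207. ]), 0.82)]
```

View pics/top0.png

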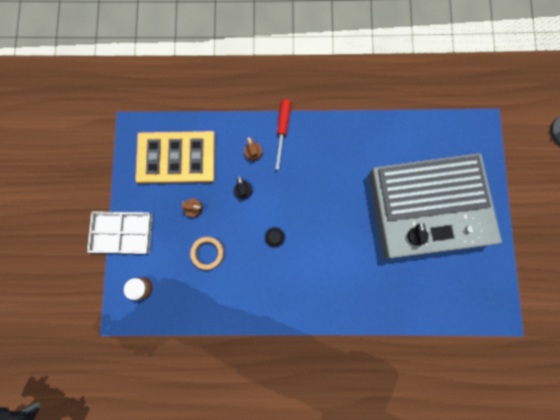

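View pics/scene0.png

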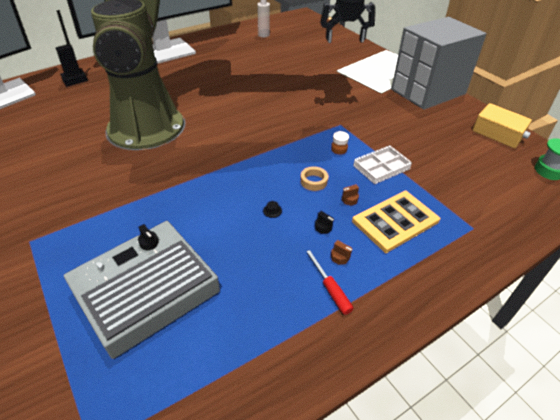

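The top view shows the loose black knob at about (243,188), nose up, with brown look-alikes at (253,150) and (191,207). The bare shaft is at (470,230). The scene view shows the knob at (324,222) and the shaft at (98,268).

```bash
python3 - <<'E'
from h import *
np.set_printoptions(precision=4,suppress=True)
a=cap('scene'); b=cap('top')
for n,p,q in(('wing',(324.8,212.8),(241.6,188.8)),('nose',(333.4,217.8),(240.8,175.1)),('seat',(99,273.1),(469.7,229.5)),('shaft_top',(97.7,266.2),(471.5,231.7)),('off',(102.9,276.9),(462.6,215.8)),('pre',(143.4,292.1),(426.3,207.))):
    print(n,*tri([ray(a,p),ray(b,q)]))
print(atz(b,(471.5,231.7),.074),atz(a,(97.7,266.2),.074),atz(b,(469.7,229.5),.06),atz(b,(462.6,215.8),.06),atz(b,(418.5,235),.1))
for t in('round_knob','tape','driver'):
    q=nets.look_for(t,b)
    print(t,atz(b,q[0]['box'][:2],.01))
print(R.from_quat(r.sense()['tool_rot']).as_matrix(), eyes.capture('wrist')['mount'])
E
```

```text
wing [0.6285 0.211  0.0433] [np.float64(0.002090196085954181), np.float64(0.002090196085954158)]
nose [0.6579 0.2122 0.0517] [np.float64(0.002022551961854784), np.float64(0.0020225519618548606)]
seat [ 0.5344 -0.2811  0.0524] [np.float64(0.0012538409471292032), np.float64(0.0012538409471292123)]
shaft_top [ 0.5284 -0.2779  0.0661] [np.float64(0.0013057989183691732), np.float64(0.001305798918369331)]
off [ 0.5606 -0.2709  0.062 ] [np.float64(0.005248758724920878), np.float64(0.005248758724921054)]
pre [ 0.5897 -0.2143  0.0038] [np.float64(0.002659247899548209), np.float64(0.0026592478995482276)]
[ 0.5272 -0.2755  0.074 ] [ 0.5366 -0.2764  0.074 ] [ 0.5332 -0.2788  0.06  ] [ 0.5625 -0.2664  0.06  ] [ 0.5183 -0.1572  0.1   ]
round_knob [0.5185 0.1342 0.01  ]
tape [0.485  0.2878 0.01  ]
driver [0.7732 0.1174 0.01  ]
[[-0.8984  0.4393  0.    ]
 [ 0.4393  0.8984  0.    ]
 [ 0.      0.     -1.    ]] [[-0.0009 -0.9596 -0.2813  0.0698]
 [ 1.     -0.0007 -0.0007  0.0012]
 [ 0.0005 -0.2813  0.9596 -0.069 ]
 [ 0.      0.      0.      1.    ]]
```

The rows are not in the units I measure in: shifts go in shares of 80 cm and turns go in shares of pi rad. I convert before sending: -47 cm is -0.5875, -42 cm is -0.525, -0.5 rad is -0.1592.

Emit:
send_rows(
  rows=[1,-0.075,-0.0213,0.0063,-0.0191,1,-0.15,-0.0425,0.0125,-0.0477,1,-0.225,-0.0625,0.025,-0.0637,1,-0.3,-0.0838,0.0375,-0.0955,1,-0.375,-0.105,0.05,-0.1273,1,-0.45,-0.125,0.0625,-0.1592,1,-0.525,-0.1463,0.0625,-0.1592,1,-0.5875,-0.1675,0.0625,-0.1592,1,-0.5875,-0.1675,0.0625,-0.1592,1,-0.5875,-0.1675,0.0625,-0.1592,1,-0.5875,-0.1675,0.0625,-0.1592],
)

```text
time_s: 2.48
tcp_pos: [0.6261, 0.2132, 0.254]
tool_rot: [-0.023, 1.0, 0.0, -0.0]
ft_force: [-0.3, 0.4, 0.2]
grip_width: 0.0854
grasp_force: 0.0
```

```bash
python3 - <<'E'
from h import *
np.set_printoptions(precision=4,suppress=True)
s=r.sense();print(s['time_s'],s['joint_pos'],s['tcp_pos'],s['ft_force'],s['joint_vel'])
print(R.from_quat(s['tool_rot']).as_matrix())
c=cap('wrist'); save(c,'w1.png')
for t,z in(('wing',.042),('nose',.042),('knob',0)):
    print(t,[(np.round(q['xy'],1),round(q['p'],2),atz(c,q['xy'],z)) for q in nets.tip_of(t,c)[:3]])
E
```

```text
2.475 [0.3281 0.4512 0.0376 1.1575 0.0002 0.2814] [0.6261 0.2132 0.254 ] [-0.2685  0.3782  0.2383] [ 0.0067 -0.0025 -0.0005 -0.0001 -0.0017 -0.0006]
[[-0.9989 -0.0467 -0.0003]
 [-0.0467  0.9989  0.0001]
 [ 0.0003  0.0002 -1.    ]]
wing [(array([267.4, 203.8]), 0.89, array([0.6338, 0.21  , 0.042 ])), (array([238. , 298.7]), 0.72, array([0.7236, 0.1872, 0.042 ])), (array([412.3, 162.3]), 0.58, array([0.5939, 0.3247, 0.042 ]))]
nose [(array([248.6, 323.8]), 0.97, array([0.7492, 0.1975, 0.042 ])), (array([382.6, 154.1]), 0.95, array([0.5885, 0.3   , 0.042 ])), (array([273.4, 229.3]), 0.9, array([0.6559, 0.216 , 0.042 ]))]
knob [(array([392.6, 157.3]), 0.96, array([0.5957, 0.323 , 0.    ])), (array([265., 193.]), 0.7, array([0.6348, 0.2072, 0.    ])), (array([243.5, 278.4]), 0.67, array([0.725, 0.189, 0.   ]))]
```

View pics/w1.png

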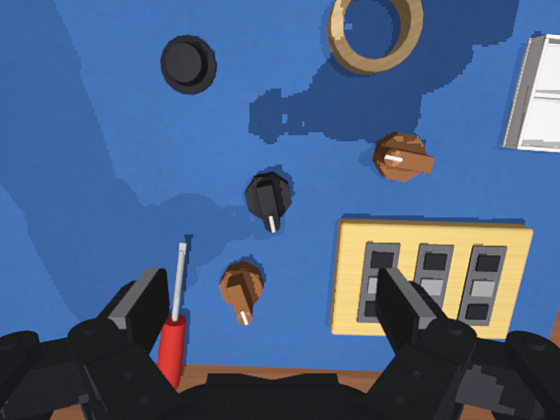

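The wrist view shows the black knob at (267,197), with its white line running to (273,231). The brown knobs are at (240,290) and (400,158), and nothing stands in the way of a closer look.

Scaled: 9 cm is 0.1125, 5 cm is 0.0625.

Emit:
send_rows(
  rows=[1,-0.0075,-0.0025,0.0625,0,1,-0.0075,-0.0025,0.1125,0,1,-0.0075,-0.0025,0.1125,0,1,-0.0075,-0.0025,0.1125,0],
)

```text
time_s: 3.18
tcp_pos: [0.6336, 0.211, 0.1655]
tool_rot: [-0.023, 1.0, 0.0, 0.001]
ft_force: [0.1, 0.1, 0.3]
grip_width: 0.0853
grasp_force: 0.0
```

```bash
python3 - <<'E'
from h import *
np.set_printoptions(precision=4,suppress=True)
s=r.sense();print(s['tcp_pos'],s['ft_force'])
c=cap('wrist'); save(c,'w2.png'); print(c['o'])
for t,z in(('wing',.042),('nose',.042),('knob',0)):
    print(t,[(np.round(q['xy'],1),round(q['p'],2),atz(c,q['xy'],z)) for q in nets.tip_of(t,c)[:3]])
q=[x for x in nets.regions_of('knob',c)]
for x in q[:3]: print(x['p'],x['box'])
E
```

```text
[0.6336 0.211  0.1655] [0.0813 0.0883 0.3253]
[0.5641 0.2081 0.2344]
wing [(array([268.4, 230. ]), 0.92, array([0.633 , 0.2092, 0.042 ])), (array([477.3, 171.1]), 0.87, array([0.5932, 0.3234, 0.042 ])), (array([229.6, 362.9]), 0.73, array([0.7266, 0.1876, 0.042 ]))]
nose [(array([277.6, 268.9]), 0.65, array([0.6575, 0.2157, 0.042 ])), (array([437.9, 163.6]), 0.64, array([0.5901, 0.3008, 0.042 ])), (array([158.5,  31.3]), 0.32, array([0.5306, 0.1501, 0.042 ]))]
knob [(array([236.2, 328.1]), 0.88, array([0.7295, 0.1879, 0.    ])), (array([445.6, 160.1]), 0.76, array([0.5932, 0.3258, 0.    ]))]
0.91 [232.6, 336.4, 59.4, 71.9]
0.66 [462.1, 162.2, 101.8, 71.9]
0.59 [270.5, 227.0, 62.3, 86.8]
```

View pics/w2.png

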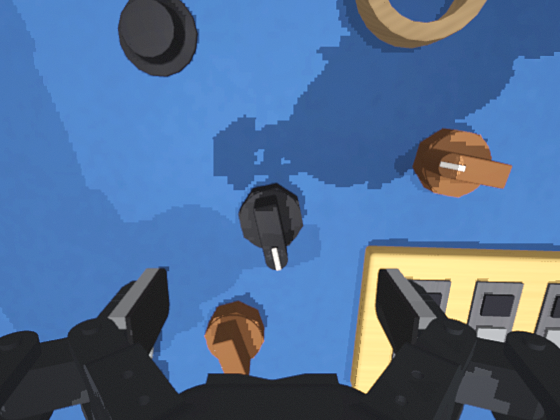

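The close view shows the wing running from (267,206) to the nose at (277,270), turned a little to the right. I'll fit its direction.

```bash
python3 - <<'E'
from h import *
np.set_printoptions(precision=4,suppress=True)
c=cap('wrist'); im=c['img'].astype(int)
sub=im[235:280,255:300]; m=sub.min(2)>140
ys,xs=np.nonzero(m); P=np.array([atz(c,(x+255,y+235),.042)[:2] for x,y in zip(xs,ys)])
u,s,v=np.linalg.svd(P-P.mean(0)); d=v[0]*np.sign(v[0][0]); print(len(P),P.mean(0),np.arctan2(d[1],d[0]),s, P.max(0))
print('nose tip x along',(P@d).max())
a=atz(c,(277.5,270),.042)[:2]; b=atz(c,(267,206),.042)[:2]; e=a-b; print(a,b,np.linalg.norm(e),np.arctan2(e[1],e[0]))
q=[x for x in nets.regions_of('knob',c) if abs(x['box'][0]-270)<15][0]['region']
# model fit: project model silhouette, maximise IoU
from scipy.optimize import minimize
def model(p,n=1):
    x,y,t=p; M=np.zeros((420*4//4,560),np.uint8)
    ang=np.arange(8)*np.pi/4+np.pi/8; rr=.0205/np.cos(np.pi/8)
    sk=[(rr*np.cos(k),rr*np.sin(k),z) for k in ang for z in(0,.018)]
    w=[(-.017,sy*.007,z) for sy in(-1,1) for z in(.018,.042)]+[(.017+.007*np.cos(k),.007*np.sin(k),z) for k in np.linspace(-1.57,1.57,7) for z in(.018,.042)]
    Rz=R.from_euler('z',t).as_matrix()
    for S in(sk,w):
        Q=np.array([pix(c,Rz@np.array(k)+[x,y,0]) for k in S],np.float32)
        cv2.fillConvexPoly(M,np.round(cv2.convexHull(Q)*16).astype(np.int32),1,shift=4)
    return M>0
best=min((minimize(lambda p:-(model(p)&q).sum()/(model(p)|q).sum(),[.634,.209,t],method='Nelder-Mead',options=dict(initial_simplex=[[.634,.209,t],[.639,.209,t],[.634,.214,t],[.634,.209,t+.15]])) for t in(0.05,.2,.35)),key=lambda o:o.fun)
print(best.x,best.fun)
E
```

```text
122 [0.6511 0.2144] 0.2538142189935194 [0.0468 0.0101] [0.6581 0.2176]
nose tip x along 0.6914722500453219
[0.6588 0.2156] [0.619  0.2076] 0.040556917879153456 0.19710444693316792
[0.6348 0.2102 0.2401] -0.9657738095238095
```

Scaled: 7 cm is 0.0875, 5.5 cm is 0.0688, -0.19 rad is -0.0605.

Emit:
send_rows(
  rows=[0.45,-0.0013,-0.0013,0.025,-0.0318,0.45,-0.0013,-0.0013,0.05,-0.0605,0.45,-0.0013,-0.0013,0.0688,-0.0605,0.45,-0.0013,-0.0013,0.0875,-0.0605,0.45,-0.0013,-0.0013,0.0875,-0.0605,0,-0.0013,-0.0013,0.0875,-0.0605,0,-0.0013,-0.0013,0.0875,-0.0605,0,-0.0013,-0.0013,0.0875,-0.0605,0,-0.0013,-0.0013,0.0875,-0.0605],
)

```text
time_s: 4.65
tcp_pos: [0.6347, 0.2097, 0.0948]
tool_rot: [-0.117, 0.993, 0.0, 0.001]
ft_force: [-0.2, -0.5, 4.3]
grip_width: 0.0128
grasp_force: 61.0
```

Scaled: -45 cm is -0.5625, -15.5 cm is -0.1938, 0.75 rad is 0.2387.

Emit:
send_rows(
  rows=[0,0,0,-0.0625,0,0,0.0125,-0.025,-0.125,0,0,0.0375,-0.0813,-0.1938,0.0318,0,0.0688,-0.15,-0.1938,0.0637,0,0.1,-0.2188,-0.1938,0.0955,0,0.1338,-0.2875,-0.1938,0.1273,0,0.1675,-0.3563,-0.1938,0.1592,0,0.2,-0.425,-0.1938,0.191,0,0.2338,-0.4938,-0.1938,0.2228,0,0.2688,-0.5625,-0.1938,0.2387,0,0.2688,-0.5625,-0.1938,0.2387,0,0.2688,-0.5625,-0.1938,0.2387,0,0.2688,-0.5625,-0.1938,0.2387,0,0.2688,-0.5625,-0.1938,0.2387],
)

```text
time_s: 6.4
tcp_pos: [0.5303, -0.2769, 0.2489]
tool_rot: [0.254, 0.967, 0.0, -0.0]
ft_force: [0.8, -0.5, -0.6]
grip_width: 0.0127
grasp_force: 60.5
```

```bash
python3 - <<'E'
from h import *
np.set_printoptions(precision=4,suppress=True)
s=r.sense();print(s['time_s'],s['joint_pos'],s['tcp_pos'],s['ft_force'],s['grip_width'],R.from_quat(s['tool_rot']).as_matrix())
c=cap('wrist'); save(c,'w3.png'); print(c['o'])
for t,z in(('seat',.06),('shaft_top',.074),('off_mark',.06),('knob',.11)):
    print(t,[(np.round(q['xy'],1),round(q['p'],2),atz(c,q['xy'],z)) for q in nets.tip_of(t,c)[:3]])
E
```

```text
6.4 [-0.4813  0.3363 -0.1424  1.0922  0.0001  0.0314] [ 0.5303 -0.2769  0.2489] [ 0.8336 -0.506  -0.6421] 0.01268850889649664 [[-0.8714  0.4905 -0.0001]
 [ 0.4905  0.8714  0.0001]
 [ 0.0001  0.0001 -1.    ]]
[ 0.47   -0.2415  0.318 ]
seat [(array([275.4, 208.5]), 0.61, array([ 0.5362, -0.2758,  0.06  ]))]
shaft_top [(array([279. , 211.4]), 0.56, array([ 0.5358, -0.2727,  0.074 ]))]
off_mark [(array([295.6, 233.2]), 0.7, array([ 0.5615, -0.2719,  0.06  ]))]
knob [(array([270.8, 251.6]), 0.56, array([ 0.547 , -0.2857,  0.11  ]))]
```

View pics/w3.png

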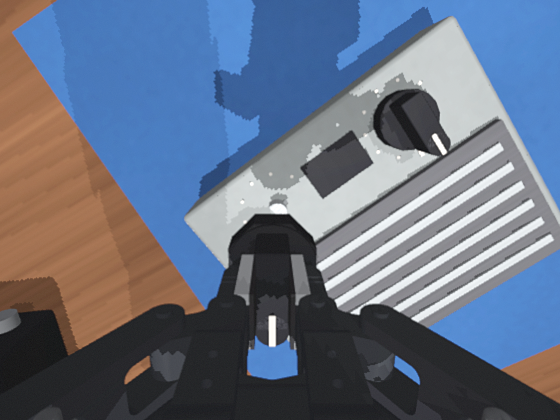

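The shaft's top shows at (279,208), half hidden by the held knob. The fitted knob sits at (412,122), pointing at its off mark. I'll shift the tool outwards and lower to see the flat.

Scaled: 5.5 cm is 0.0688, -5 cm is -0.0625.

Emit:
send_rows(
  rows=[0,-0.0375,0,0.0375,0,0,-0.0625,0,0.0688,0,0,-0.0625,0,0.0688,0,0,-0.0625,0,0.0688,0],
)

```text
time_s: 7.15
tcp_pos: [0.5731, -0.3026, 0.1944]
tool_rot: [0.255, 0.967, 0.0, -0.0]
ft_force: [0.8, -0.4, -0.8]
grip_width: 0.0124
grasp_force: 60.5
```

```bash
python3 - <<'E'
from h import *
np.set_printoptions(precision=4,suppress=True)
c=cap('wrist'); save(c,'w4f.png'); print(c['o'],r.sense()['tcp_pos'])
for t,z in(('seat',.06),('shaft_top',.074),('off_mark',.06)):
    print(t,[(np.round(q['xy'],1),round(q['p'],2),atz(c,q['xy'],z)) for q in nets.tip_of(t,c)[:3]])
x,y=np.round(pix(c,(.533,-.277,.07))).astype(int); print(x,y)
a=c['img'][max(y-75,0):y+75,x-100:x+100]; cv2.imwrite('pics/w4.png',np.ascontiguousarray(cv2.resize(a,None,fx=4,fy=4,interpolation=cv2.INTER_CUBIC)[:,:,::-1])); print(x-100,max(y-75,0))
E
```

```text
[ 0.5129 -0.2671  0.2634] [ 0.5733 -0.3027  0.1949]
seat [(array([281.9, 149.2]), 0.59, array([ 0.5359, -0.2736,  0.06  ]))]
shaft_top [(array([282.2, 154.2]), 0.89, array([ 0.5368, -0.2743,  0.074 ]))]
off_mark [(array([306.1, 187.4]), 0.9, array([ 0.5626, -0.272 ,  0.06  ]))]
274 150
174 75
```

View pics/w4.png

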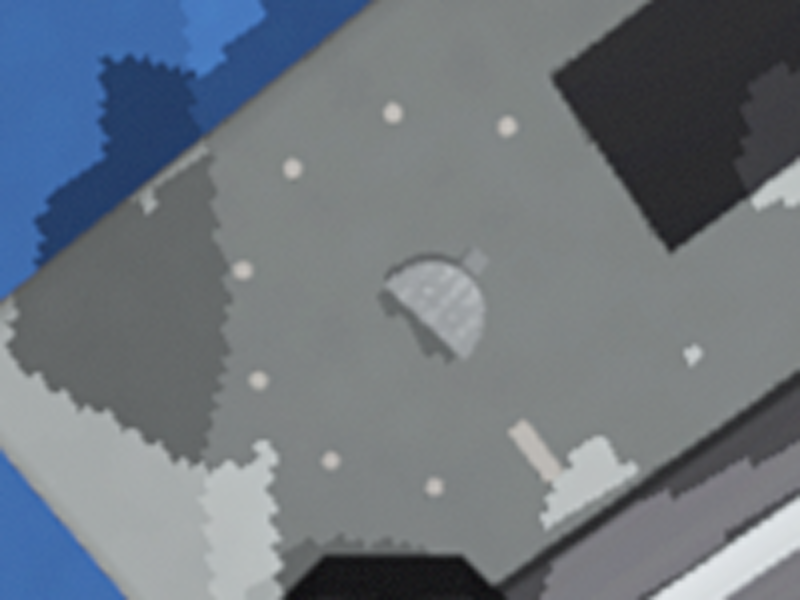

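The crop clearly shows the D-shaft. Its flat is the chord from (385,290) to (460,358), facing lower left. The off dash is at (537,450) and the dial dots lie around the shaft.

```bash
python3 - <<'E'
from h import *
np.set_printoptions(precision=4,suppress=True)
c=cap('wrist'); print(r.sense()['tcp_pos'])
g=lambda x,y,z: atz(c,(x/4+174-.4,y/4+75-.4),z)[:2]
d=np.array([g(x,y,.06) for x,y in((393,113),(508,126),(292,168),(242,270),(259,380),(331,460),(434,487))])
A=np.c_[2*d,np.ones(len(d))]; s=np.linalg.lstsq(A,(d**2).sum(1),rcond=None)[0]; print('dots centre',s[:2],np.sqrt(s[2]+s[:2]@s[:2]))
dash=[g(518,428,.06),g(553,475,.06)]; m=np.mean(dash,0)
e=dash[1]-dash[0]; print('dash',m,'r',np.linalg.norm(m-s[:2]),'yaw',np.arctan2(*(m-s[:2])[::-1]),np.arctan2(e[1],e[0]))
a,b=g(385,290,.074),g(460,358,.074); t=b-a; L=np.linalg.norm(t); n=np.array([t[1],-t[0]])/L
mid=(a+b)/2; apex=g(470,272,.074)
if n@(apex-mid)>0:n=-n
print('chord',L,'flat yaw',np.arctan2(n[1],n[0]),'axis',mid-n*.001,'apex dist',-(apex-mid)@n)
# subpixel: segmentation of the bright top face
im=c['img'][75:225,174:374].astype(float).mean(2)
crop=im[60:95,90:125]; print(im[78,108],im[78,130])
arc=np.array([g(x,y,.074) for x,y in((388,282),(405,266),(430,257),(455,262),(475,280),(485,300),(484,325),(473,350),(460,358))])
A=np.c_[2*arc,np.ones(len(arc))]; s=np.linalg.lstsq(A,(arc**2).sum(1),rcond=None)[0]; print('arc',s[:2],np.sqrt(s[2]+s[:2]@s[:2]))
print('tool x yaw',np.arctan2(*R.from_quat(r.sense()['tool_rot']).as_matrix()[1::-1,0]))
E
```

```text
[ 0.5734 -0.3029  0.1951]
dots centre [ 0.537 -0.275] 0.027095124717861508
dash [ 0.5638 -0.2717] r 0.02704760230343563 yaw 0.12466634726252325 0.13194285374894843
chord 0.01369589911356959 flat yaw -1.2481504774274987 axis [ 0.537  -0.2754] apex dist 0.009372530851622882
165.33333333333334 133.0
arc [ 0.5366 -0.2745] 0.0072867099259828335
tool x yaw 2.626816240966785
```

```bash
python3 - <<'E'
from h import *
np.set_printoptions(precision=4,suppress=True)
c=cap('wrist'); s=r.sense(); T=R.from_quat(s['tool_rot']).as_matrix()
im=c['img'].astype(int); g=im.max(2)
for y in range(206,262,4):
    x=np.nonzero(g[y,200:345]<55)[0]+200; print(y,(x.min(),x.max(),len(x)) if len(x) else None,end='; ')
print()
w=(im[310:350,255:290].min(2)>150); ys,xs=np.nonzero(w); print('white',xs.mean()+255,ys.mean()+310,ys.min()+310,ys.max()+310)
ang=np.arange(8)*np.pi/4+np.pi/8; rr=.0205/np.cos(np.pi/8)
for dx,dy in((0,0),(.002,0),(0,.002)):
  f=lambda p:pix(c,s['tcp_pos']+T@(np.array(p)+[dx,dy,0]))
  print(dx,dy,'skirt bottom',np.array([f((rr*np.cos(k),rr*np.sin(k),.0948)) for k in ang]),'top',np.array([f((rr*np.cos(k),rr*np.sin(k),.0768)) for k in ang[[0,1,6,7]]]),'nose',f((-.024,0,.0528)))
E
```

```text
206 (np.int64(318), np.int64(320), 3); 210 (np.int64(312), np.int64(314), 3); 214 (np.int64(255), np.int64(309), 38); 218 (np.int64(251), np.int64(303), 46); 222 (np.int64(247), np.int64(298), 52); 226 (np.int64(243), np.int64(301), 59); 230 (np.int64(239), np.int64(305), 67); 234 (np.int64(235), np.int64(309), 75); 238 (np.int64(232), np.int64(312), 81); 242 (np.int64(231), np.int64(313), 83); 246 (np.int64(229), np.int64(314), 86); 250 (np.int64(229), np.int64(315), 87); 254 (np.int64(230), np.int64(315), 62); 258 (np.int64(230), np.int64(315), 60); 
white 271.9861111111111 330.93055555555554 316 346
0 0 skirt bottom [[286.7612 212.361 ]
 [310.6242 235.45  ]
 [309.616  266.6357]
 [285.8847 287.7124]
 [253.2901 287.7303]
 [229.4384 266.6834]
 [228.2435 235.5046]
 [251.9616 212.3858]] top [[288.4168 224.1913]
 [314.8612 249.5581]
 [223.4449 249.6157]
 [249.7148 224.2179]] nose [268.934  346.1099]
0.002 0 skirt bottom [[286.8068 208.4236]
 [310.7464 231.6641]
 [309.732  263.0502]
 [285.925  284.2597]
 [253.2291 284.2779]
 [229.3008 263.0987]
 [228.0986 231.7195]
 [251.8924 208.4488]] top [[288.4737 219.8542]
 [315.0123 245.4063]
 [223.2666 245.465 ]
 [249.6295 219.8813]] nose [268.9181 341.9441]
0 0.002 skirt bottom [[290.8597 212.358 ]
 [314.6429 235.447 ]
 [313.5272 266.6326]
 [289.7234 287.7098]
 [257.1284 287.7285]
 [233.3484 266.6817]
 [232.2608 235.5023]
 [256.0595 212.3829]] top [[292.9749 224.188 ]
 [319.3207 249.5546]
 [227.9026 249.6135]
 [254.2721 224.2148]] nose [273.8218 346.1077]
```

Scaled: -2.85 cm is -0.0356, -2.2 cm is -0.0275, 0.735 rad is 0.234.

Emit:
send_rows(
  rows=[0,0.0025,-0.0088,0,0.0573,0,0.005,-0.0188,0,0.1146,0,0.0075,-0.0275,0,0.1719,0,0.0106,-0.0356,0,0.234,0,0.0106,-0.0356,0,0.234,0,0.0106,-0.0356,0,0.234],
)

```text
time_s: 8.2
tcp_pos: [0.5521, -0.3234, 0.1942]
tool_rot: [0.584, 0.812, 0.0, 0.0]
ft_force: [-0.4, 0.0, -1.2]
grip_width: 0.0126
grasp_force: 60.5
```

```bash
python3 - <<'E'
from h import *
np.set_printoptions(precision=4,suppress=True)
s=r.sense();c=cap('wrist'); save(c,'w5f.png'); print(c['o'],s['tcp_pos'],s['joint_pos'],s['ft_force'])
print('tool x yaw',np.arctan2(*R.from_quat(s['tool_rot']).as_matrix()[1::-1,0]))
for t,z in(('seat',.06),('shaft_top',.074),('off_mark',.06)):
    print(t,[(np.round(q['xy'],1),round(q['p'],2),atz(c,q['xy'],z)) for q in nets.tip_of(t,c)[:3]])
a=c['img'][75:225,174:374]; cv2.imwrite('pics/w5.png',np.ascontiguousarray(cv2.resize(a,None,fx=4,fy=4,interpolation=cv2.INTER_CUBIC)[:,:,::-1]))
E
```

```text
[ 0.5313 -0.2553  0.2632] [ 0.5521 -0.3234  0.1942] [-0.5299  0.4468 -0.1099  1.0137  0.0002  0.717 ] [-0.3666  0.0229 -1.1938]
tool x yaw 1.8947484654628526
seat [(array([268.7, 140.3]), 0.8, array([ 0.5355, -0.2732,  0.06  ]))]
shaft_top [(array([269. , 143.5]), 0.97, array([ 0.5359, -0.2735,  0.074 ]))]
off_mark [(array([313.3, 148.5]), 0.66, array([ 0.5612, -0.2695,  0.06  ]))]
```

View pics/w5.png

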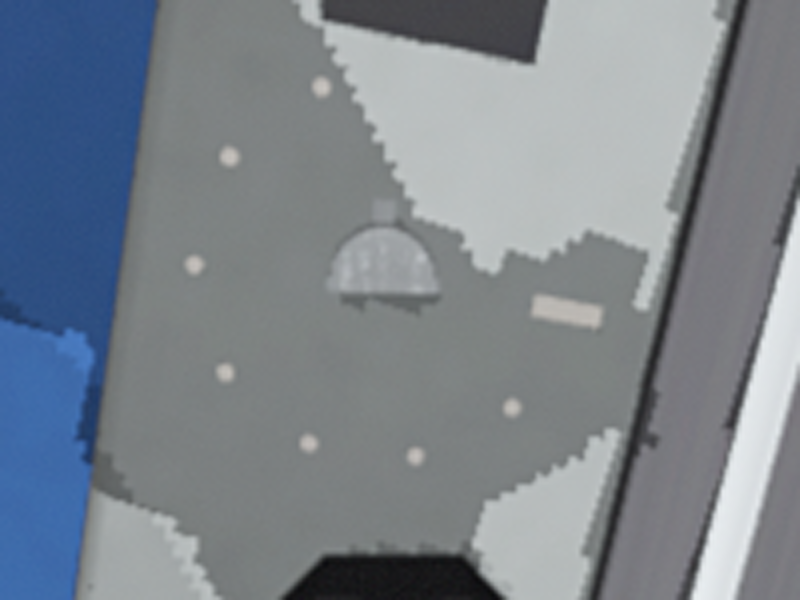

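The flat runs level from (328,292) to (441,294) in the crop and faces the held knob's nose, so the yaw is nearly right.

```bash
python3 - <<'E'
from h import *
np.set_printoptions(precision=4,suppress=True)
c=cap('wrist'); s=r.sense(); T=R.from_quat(s['tool_rot']).as_matrix(); im=c['img'].astype(int); g=im.max(2)
G=lambda x,y,z: T.T@(atz(c,(x/4+174-.4,y/4+75-.4),z)-s['tcp_pos'])   # tool coords
def circ(d):
    A=np.c_[2*d,np.ones(len(d))]; q=np.linalg.lstsq(A,(d**2).sum(1),rcond=None)[0]; return q[:2],np.sqrt(q[2]+q[:2]@q[:2])
print('dots',circ(np.array([G(x,y,.06)[:2] for x,y in((321,87),(229,156),(194,264),(225,372),(308,443),(415,456),(512,408))])))
a,b=G(328,292,.074)[:2],G(441,294,.074)[:2]; t=b-a; print('chord',a,b,np.linalg.norm(t),'slope',t[0]/t[1],'mid',(a+b)/2)
print('arc',circ(np.array([G(x,y,.074)[:2] for x,y in((330,278),(340,252),(360,232),(384,224),(408,232),(428,250),(438,275))])))
w=(im[310:350,255:290].min(2)>150); ys,xs=np.nonzero(w); print('white',xs.mean()+255,ys.min()+310,ys.max()+310)
for y in(214,226,234,250):
    x=np.nonzero(g[y,215:330]<55)[0]+215; print(y,x.min(),x.max())
# knob in tool: solve dx,dy from extents using skirt bottom plane front edge
E
```

```text
dots (array([0.0512, 0.0006]), np.float64(0.026945365846969715))
chord [ 0.0503 -0.0067] [0.05   0.0084] 0.015074058658019831 slope -0.01819664552253539 mid [0.0502 0.0008]
arc (array([0.0518, 0.0008]), np.float64(0.007123068644555975))
white 271.9720930232558 316 346
214 255 325
226 243 322
234 235 320
250 229 315
```

Scaled: 5.15 cm is 0.0644, 2.5 cm is 0.0313, 0.01 rad is 0.0032.

Emit:
send_rows(
  rows=[0,0.0313,0,0,0.0032,0,0.0644,-0.0008,0,0.0032,0,0.0644,-0.0008,0.0125,0.0032,0,0.0644,-0.0008,0.025,0.0032,0,0.0644,-0.0008,0.025,0.0032,0,0.0644,-0.0008,0.0275,0.0032,0,0.0644,-0.0008,0.0275,0.0032],
)

```text
time_s: 9.32
tcp_pos: [0.5352, -0.2752, 0.1718]
tool_rot: [0.589, 0.808, -0.0, 0.0]
ft_force: [-0.2, 0.0, -0.2]
grip_width: 0.0125
grasp_force: 60.5
```

Emit:
send_rows(
  rows=[0,0,0,0.0019,0,0,0,0,0.0038,0,0,0,0,0.0044,0,0,0,0,0.005,0,0,0,0,0.005,0],
)

```text
time_s: 9.95
tcp_pos: [0.5352, -0.2749, 0.168]
tool_rot: [0.589, 0.808, -0.0, 0.0]
ft_force: [0.8, -1.3, 0.5]
grip_width: 0.0125
grasp_force: 60.5
```

Underside is at about 73 mm with no vertical resistance. I'll continue gently.

Scaled: 0.2 cm is 0.0025, 0.15 cm is 0.0019.

Emit:
send_rows(
  rows=[0,0,0,0.0006,0,0,0,0,0.0013,0,0,0,0,0.0019,0,0,0,0,0.0025,0,0,0,0,0.0025,0],
)

```text
time_s: 10.58
tcp_pos: [0.5352, -0.2749, 0.1659]
tool_rot: [0.589, 0.808, -0.0, 0.0]
ft_force: [1.0, -1.6, -0.5]
grip_width: 0.0127
grasp_force: 60.5
```

Scaled: 0.2 cm is 0.0025, 0.15 cm is 0.0019.

Emit:
send_rows(
  rows=[0,0,0,0.0006,0,0,0,0,0.0013,0,0,0,0,0.0019,0,0,0,0,0.0025,0,0,0,0,0.0025,0],
)

```text
time_s: 11.2
tcp_pos: [0.5352, -0.275, 0.164]
tool_rot: [0.589, 0.808, -0.0, 0.0]
ft_force: [1.1, -3.0, 0.4]
grip_width: 0.0121
grasp_force: 60.6
```

Scaled: 0.2 cm is 0.0025, 0.05 cm is 0.0006.

Emit:
send_rows(
  rows=[0,-0.0004,0,0.0006,0,0,-0.0004,0,0.0013,0,0,-0.0004,0,0.0019,0,0,-0.0004,0,0.0025,0,0,-0.0004,0,0.0025,0],
)

```text
time_s: 11.82
tcp_pos: [0.5352, -0.2751, 0.1619]
tool_rot: [0.589, 0.808, -0.0, -0.0]
ft_force: [0.6, -1.9, 0.4]
grip_width: 0.0127
grasp_force: 60.6
```

Emit:
send_rows(
  rows=[0,-0.0003,0,0.0006,0,0,-0.0003,0,0.0013,0,0,-0.0003,0,0.0019,0,0,-0.0003,0,0.0019,0],
)

```text
time_s: 12.32
tcp_pos: [0.5354, -0.2751, 0.1607]
tool_rot: [0.589, 0.808, 0.0, 0.0]
ft_force: [0.4, -0.8, 5.2]
grip_width: 0.0124
grasp_force: 61.3
```

Scaled: 0.1 cm is 0.0013, 0.05 cm is 0.0006.

Emit:
send_rows(
  rows=[0,0,0,0.0006,0,0,0,0,0.0013,0,0,0,0,0.0013,0],
)

```text
time_s: 12.7
tcp_pos: [0.5353, -0.2751, 0.1595]
tool_rot: [0.589, 0.808, 0.0, 0.0]
ft_force: [0.4, 0.4, 3.0]
grip_width: 0.0124
grasp_force: 60.8
```

Scaled: 0.1 cm is 0.0013, 0.05 cm is 0.0006.

Emit:
send_rows(
  rows=[0,0,0,0.0006,0,0,0,0,0.0013,0,0,0,0,0.0013,0],
)

```text
time_s: 13.08
tcp_pos: [0.5353, -0.2752, 0.1582]
tool_rot: [0.589, 0.808, 0.0, -0.0]
ft_force: [1.2, -0.3, 1.9]
grip_width: 0.0127
grasp_force: 60.9
```

Scaled: 0.1 cm is 0.0013, 0.05 cm is 0.0006.

Emit:
send_rows(
  rows=[0,0,0,0.0006,0,0,0,0,0.0013,0,0,0,0,0.0013,0],
)

```text
time_s: 13.45
tcp_pos: [0.5352, -0.2752, 0.1573]
tool_rot: [0.589, 0.808, 0.0, -0.0]
ft_force: [0.6, -1.4, 1.7]
grip_width: 0.0128
grasp_force: 60.9
```

Scaled: 0.1 cm is 0.0013, 0.05 cm is 0.0006.

Emit:
send_rows(
  rows=[0,0,0,0.0006,0,0,0,0,0.0013,0,0,0,0,0.0013,0],
)

```text
time_s: 13.82
tcp_pos: [0.5351, -0.2753, 0.156]
tool_rot: [0.589, 0.808, -0.0, -0.0]
ft_force: [0.1, -2.1, -1.7]
grip_width: 0.0125
grasp_force: 60.4
```

Scaled: 0.1 cm is 0.0013, 0.05 cm is 0.0006.

Emit:
send_rows(
  rows=[0,0,0,0.0006,0,0,0,0,0.0013,0,0,0,0,0.0013,0],
)

```text
time_s: 14.2
tcp_pos: [0.5351, -0.2754, 0.1554]
tool_rot: [0.589, 0.808, -0.0, -0.0]
ft_force: [-0.6, -2.3, -0.0]
grip_width: 0.013
grasp_force: 60.6
```

Scaled: 0.1 cm is 0.0013, 0.05 cm is 0.0006.

Emit:
send_rows(
  rows=[0,0,0,0.0006,0,0,0,0,0.0013,0,0,0,0,0.0013,0],
)

```text
time_s: 14.58
tcp_pos: [0.5353, -0.2754, 0.1548]
tool_rot: [0.589, 0.808, -0.0, 0.0]
ft_force: [-0.9, -0.5, 4.4]
grip_width: 0.0125
grasp_force: 61.2
```

Scaled: 0.1 cm is 0.0013, 0.05 cm is 0.0006.

Emit:
send_rows(
  rows=[0,0,0,0.0006,0,0,0,0,0.0013,0,0,0,0,0.0013,0],
)

```text
time_s: 14.95
tcp_pos: [0.5353, -0.2754, 0.1547]
tool_rot: [0.589, 0.808, -0.0, 0.0]
ft_force: [-3.4, -1.0, 11.5]
grip_width: 0.0126
grasp_force: 62.2
```

Scaled: 0.1 cm is 0.0013, 0.05 cm is 0.0006.

Emit:
send_rows(
  rows=[0,0,0,0.0006,0,0,0,0,0.0013,0,0,0,0,0.0013,0],
)

```text
time_s: 15.32
tcp_pos: [0.5353, -0.2754, 0.1547]
tool_rot: [0.589, 0.808, 0.0, 0.001]
ft_force: [-7.0, 1.0, 17.9]
grip_width: 0.0128
grasp_force: 63.2
```

Scaled: -0.22 cm is -0.0028, -0.1 cm is -0.0013, -0.4 rad is -0.1273.

Emit:
send_rows(
  rows=[0,0,0,-0.0013,0,0,0,0,-0.0028,0,0,0,0,-0.0028,-0.0318,0,0,0,-0.0028,-0.0637,0,0,0,-0.0028,-0.0955,0,0,0,-0.0028,-0.1273,0,0,0,-0.0028,-0.1273,0,0,0,-0.0028,-0.1273],
)

```text
time_s: 16.32
tcp_pos: [0.5358, -0.2759, 0.1548]
tool_rot: [0.418, 0.909, -0.0, 0.001]
ft_force: [2.0, -4.3, 0.9]
grip_width: 0.0126
grasp_force: 60.8
```

Scaled: -0.03 cm is -0.0004, -0.5 rad is -0.1592.

Emit:
send_rows(
  rows=[0,-0.0004,0,0,-0.0318,0,-0.0004,0,0,-0.0637,0,-0.0004,0,0,-0.0955,0,-0.0004,0,0,-0.1273,0,-0.0004,0,0,-0.1592,0,-0.0004,0,0,-0.1592,0,-0.0004,0,0,-0.1592],
)

```text
time_s: 17.2
tcp_pos: [0.5362, -0.2755, 0.1548]
tool_rot: [0.18, 0.984, 0.0, 0.001]
ft_force: [4.9, -2.6, 0.9]
grip_width: 0.0129
grasp_force: 60.7
```

```bash
python3 - <<'E'
from h import *
s=r.sense(); T=R.from_quat(s['tool_rot']).as_matrix(); print('knob yaw',np.arctan2(-T[1,0],-T[0,0]),s['ft_force'],s['ft_torque'],T.T@s['ft_force'],s['joint_pos'])
E
```

```text
knob yaw -0.36178876127777837 [ 4.91275263 -2.64415912  0.92184857] [-0.60011482 -1.03269645 -0.00387674] [-5.5319086  -0.73344092 -0.9146433 ] [-0.47495511  0.41452221 -0.25713528  0.89783025  0.00090959 -0.11316629]
```

Scaled: -0.03 cm is -0.0004, -0.44 rad is -0.1401.

Emit:
send_rows(
  rows=[0,-0.0004,0,0,-0.0318,0,-0.0004,0,0,-0.0637,0,-0.0004,0,0,-0.0955,0,-0.0004,0,0,-0.121,0,-0.0004,0,0,-0.1401,0,-0.0004,0,0,-0.1401],
)

```text
time_s: 17.95
tcp_pos: [0.5363, -0.2748, 0.1548]
tool_rot: [-0.039, 0.999, 0.001, 0.001]
ft_force: [4.4, 1.8, 3.1]
grip_width: 0.0125
grasp_force: 60.9
```

```bash
python3 - <<'E'
from h import *
s=r.sense(); T=R.from_quat(s['tool_rot']).as_matrix(); print('knob yaw',np.arctan2(-T[1,0],-T[0,0]),s['tcp_pos'],s['ft_torque'],T.T@s['ft_force'])
E
```

```text
knob yaw 0.07882413942151052 [ 0.53629577 -0.27480656  0.15478639] [ 0.27939514 -1.06356785 -0.00873872] [-4.5552288   1.44266392 -3.09819672]
```

Scaled: -12 cm is -0.15, -8 cm is -0.1.

Emit:
send_rows(
  rows=[0.5,0,0,0,0,0.5,0,0,0,0,0.5,0,0,0,0,0.5,0,0,0,0,0.5,0,0,-0.0375,0,0.5,0.025,0,-0.1,0,0.5,0.025,0,-0.15,0,0.5,0.025,0,-0.15,0,0.5,0.025,0,-0.15,0],
)

```text
time_s: 19.08
tcp_pos: [0.5156, -0.2771, 0.2741]
tool_rot: [-0.04, 0.999, 0.0, -0.0]
ft_force: [0.8, 0.1, -0.5]
grip_width: 0.0423
grasp_force: 0.0
```

```bash
python3 - <<'E'
from h import *
np.set_printoptions(precision=4,suppress=True)
s=r.sense();c=cap('wrist'); save(c,'w6.png'); print(s['time_s'],s['tcp_pos'],s['ft_force'],s['grip_width'])
for t,z in(('wing',.102),('nose',.102),('off_mark',.06)):
    print(t,[(np.round(q['xy'],1),round(q['p'],2),atz(c,q['xy'],z)) for q in nets.tip_of(t,c)[:3]])
E
```

```text
19.075 [ 0.5156 -0.2771  0.2741] [ 0.7671  0.1065 -0.5088] 0.04228415203935273
wing [(array([273. , 234.7]), 0.98, array([ 0.5355, -0.2746,  0.102 ]))]
nose [(array([272. , 266.1]), 0.65, array([ 0.5606, -0.2733,  0.102 ]))]
off_mark [(array([272.5, 246. ]), 0.62, array([ 0.5614, -0.2728,  0.06  ]))]
```

View pics/w6.png

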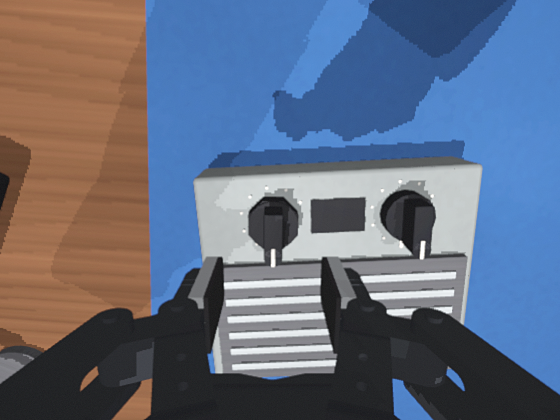

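The last picture shows the fitted knob at (272,222) pointing down to (272,262), parallel to the factory knob at (410,215), and the gripper is clear. I'm handing it in.

```bash
python3 -c "
from bench import r
print(r.job_done())"
```

```text
the job is handed in; nothing more can be done
None
```

The knob is on the D-shaft and seated on the deck (it held firm at 18 N, the highest force I read). It points at its off mark to within about 0.05 rad, has been let go, and the job is handed in; no verdict was returned.

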